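# Drive a padlock's retaining pin flush with the spring pin driver

## Robot

A 6-joint arm with a two-finger parallel gripper is mounted at the origin on a cart in front of the work surface, level with it; the furniture and walls round the work are solid. World frame = base frame: x ahead of the robot, y to its left, z up, the work surface at z = 0. Lengths are in m, angles in rad, forces in N, time in s.
With the tool pointing down it reaches from about 0.275 to 0.725 m from the base axis. Payload 5.6 kg.
Tool frame: the origin (TCP) lies on the centre line of the jaws, within the pads' length; the fingertips stand 11 mm ahead of it and the grasp point (between the pads) lies 8 mm behind it; z points along the fingers, y is the line along which they close (so a half turn about z gives the same grasp; the last joint's range is limited). The gripper opens to 85 mm and grips with 20 to 120 N. Pads are 22 mm wide; open, the fingers measure 114 mm over their backs; the gripper's body (76 mm by 85 mm) begins 54 mm behind the grasp point. The pads swing forward as they close: fully open they stand 13 mm farther back than shut.
Start: joints at [-0.971, 0.255, 0.108, 0, -1.424, -0.285], TCP at [0.17, -0.523, 0.242] pointing down, gripper open.
Joint ranges: [-2.95, 2.95], [-1.21, 1.97], [-1.09, 1.5], [-2.87, 1.71], [-2.94, -0.07], [-3.05, 3.05]. Speed limits (rad/s): [2.57, 2.57, 3.14, 3.14, 3.14, 3.14].

## Interface

Orientations are given as a rotation vector (axis times angle).
In Python, from bench import get_obs, camera, camera_params, sign_off gives the robot as it stands.
- The arm moves only by the tool jog_arm, never from a script. Its argument "rows" is text: rows parted by semicolons, each of 7 numbers parted by spaces: the gripper's target within -1 to 1 (fully open at 1, half-way at 0, shut at -1), then the shift along the tool's x, y, z normalised to -1 to 1, where 1 is 0.5 m, then the turn, a rotation vector about the tool's x, y, z normalised to -1 to 1, where 1 is pi/2 rad. In form: hand dx dy dz rx ry rz; .... A call has exactly 10 rows; each row is the pose to reach, as a shift and turn from the pose commanded when the call began, along the tool's axes at that moment; what a row does not reach only later rows make up. A row lasts 1/8 s, in which the tool goes at most 62.5 mm and 10.7 degrees, less where a joint would pass 70% of its speed; a pose out of reach is approached as far as the arm can. A call with a number of a shift or a turn outside -1 to 1 is refused whole. A call with a gripper value outside its range is refused whole. The fingers move at their own pace and stop on an object; "force" is the grip in N (left out, the last holds). Time passes only in rows, so rows that repeat a pose let the fingers close, or fill a call up. It gives the time, the measured TCP pose, the force, the opening and the grip force at its end, in the units of the state.
- get_obs(): the state, without advancing time (a new reading comes with each control period).
- camera(name): name is "scene" or "top"; returns the picture (420x560x3 uint8, blue, green, red); there is no depth.
- camera_params(name): a dict with "fx", "fy", "cx", "cy" (pixels), "distortion" ([k1, k2, p1, p2, k3] as OpenCV has them; the pictures are not rectified), "extrinsics" (4x4, takes a point from camera to world coordinates). Camera axes: x right, y down, z forward; pixel columns grow to the right and rows downward; lengths in m; the calibration is good to about 2 mm. A picture is of the moment at which its call begins. camera_params takes no time and is no camera call.
- sign_off(): hands the job in; it is judged then, once.
The state is a dict: "t": time; "q": joint angles; "dq": joint speeds; "joint_torque": joint torques, N m; "tool_pos": TCP position; "eef_rot": TCP orientation; "contact_force": force on the tool from outside, world axes, zero at the start; "wrist_torque": the same for the moment, N m; "gripper_width": finger opening in m; "finger_force": force on a finger pad.
Only numpy, scipy, OpenCV 4.12 (cv2) and the standard library are available. Lean on these libraries where they do the work, as an engineer would, in place of code of your own. Each camera call takes 0.05 s, during which the arm holds its last target. There are 200 camera calls.

## Task

The small pin still sticks out of the side of the padlock clamped in the spring pin driver: drive it in flush with a blow of the sprung hammer. Draw the hammer back by its cross-bar until the sear catches it, without letting it slip forward early, and let go of it; then press the thumb pad at the other end of the driver down to fire it, and let the pad come up again. Do not push the pin in by hand, nor by pushing the hammer, and leave the loose things standing round it where they are.

Things in the scene. Friction and masses are not known exactly. Their poses are not given: they have to be found in the camera images.
- pin_driver: Bolted-down bench pin driver; base 90 (x) by 360 (y) by 12 mm, origin under its centre. On one line 55 mm up at x = 0, from +y to -y: clamped brass padlock (side with the pin at y = 110 mm; nest and strap to y = 168 mm, 78 mm high), bearing block (y 65 to 81, 70 high), steel hammer, spring barrel (y -137 to -75, 73 high), thumb pad (y = -165). The hammer is drawn to -y, strikes to +y.
- hammer (a joint): Hammer's slide, m: 0 = fully forward; grows as it is drawn back (driver's -y) against its spring; hard stop 0.056. Starts resting on the pin (0.006 to 0.011). The sear catches it once it is drawn past 0.048 and holds it at 0.048; draw to about 0.053, then let go. Takes 4.5 N at first, 9 N at 0.048, up to 15 N over the sear's tooth (from 0.031); let go too early, it flies forward.
- hammer_bar (a point): Centre of the hammer's cross-bar: horizontal round bar 12 mm thick, 54 mm long, parallel to the driver's x axis, on a 10 mm post, 108 mm above the bench; nothing else on the driver is higher than 80 mm. Push it from its +y side or pinch it from above. Moves with the hammer; at hammer 0 it stands at driver y = 47 mm.
- sear (a joint): The sear lever's hinge, rad: 0 = up (where its spring returns it), 0.11 = thumb pad pressed down to its stop.
- trigger_pad (a point): Centre of the top face of the sear's thumb pad, 34 mm (x) by 28 mm (y), at the -y end of the driver, 80 mm above the bench when up. Pressing it straight down by about 8 to 12 mm (about 3 to 6 N with the hammer caught) frees the hammer; its stop is 20 mm down. It comes up again by itself.
- pin (a joint): How far the 6 mm steel retaining pin still stands out of the padlock's side, m: about 0.006 to 0.011 at the start, 0 = flush. It sits tight: 9 N of friction, more than the hammer's spring gives when it rests on the pin, so it takes a blow to drive it home.
- pin_end (a point): Centre of the pin's outer end, facing the hammer's nose (driver -y), 55 mm above the bench.
- oil_bottle_mid (a point): Loose oil bottle, 37 mm wide and 122 mm high, half-way up; stands near the padlock end; leave alone.
- loose_padlock_mid (a point): Loose brass padlock, 68 x 42 x 17 mm, half-way up; lies near the padlock end; leave alone.
- lock_cylinder_mid (a point): Loose brass lock cylinder, 35 mm wide and 30 mm high, half-way up; stands beyond the thumb pad; leave alone.

How it is judged:
On the way:
1. the hammer is drawn back and held by the sear alone, the fingers off everything, the pin not yet driven (value of joint hammer above 0.045 m and contact force between the fingers and anything else below 0.5 N and value of joint pin above 0.005 m), for 0.2 s.
At the end, for the whole second after the job is handed in: The pin stands out less than 2 mm from the padlock's side, the hammer is forward again (less than 5 mm from its front stop) and the thumb pad is up again (less than 0.02 rad) (value of joint pin below 0.002 m and value of joint hammer below 0.005 m and value of joint sear below 0.02 rad); the robot touches nothing.
It fails at once if the pin is driven by hand: the robot presses on the hammer, the pin or the parts round them while or after the pin goes in (value of joint pin below 0.005 m and horizontal distance between the grasp point and hammer_bar below 0.1 m and contact force between any of the fingers, the arm and anything else above 1 N).
It fails at once if a loose thing is moved by more than 30 mm (distance of any of oil_bottle_mid, loose_padlock_mid, lock_cylinder_mid from where it was at the start of the episode above 0.03 m).
It also fails if it takes over 37 s, if anything falls off the work surface, if the arm or the gripper's body presses on something with over 40 N, if the wrist force passes 120 N, or if a joint passes its speed limit or range.

## Working session

There is one attempt and no reset: what is moved stays moved. The work goes in short steps, Python scripts to look and compute and a tool call to move; the robot and the scene stay as the last step left them, time stands still between calls to the robot, and variables do not carry over. Pictures are saved under pics/ and viewed, at most 10 in all, crops included, and the job is handed in when it is done.

Besides the shell and the picture viewer there is one more tool, called after "Request:" as name(argument=value, ...), one argument or row to a line, values as JSON. jog_arm: Moves the arm, as the interface text tells. Its arguments: {"type":"object","properties":{"rows":{"type":"string"},"force":{"type":"number"}},"required":["rows"]}

```bash
mkdir -p pics; python3 - <<'E'
from bench import *
import cv2
for n in("scene","top"):
    cv2.imwrite(f"pics/{n}0.png",cv2.resize(camera(n),(800,600),interpolation=cv2.INTER_CUBIC))
    p=camera_params(n);print(n,p["fx"],p["fy"],p["cx"],p["cy"],p["distortion"]);print(p["extrinsics"])
o=get_obs();print(o["t"],o["tool_pos"],o["eef_rot"],o["gripper_width"])
E
```

```text
scene 412.7483070698252 412.7483070698252 277.215344722401 212.79011223917053 [-0.05726161  0.          0.          0.          0.        ]
[[-0.75448844 -0.44262855  0.48458969 -0.03826053]
 [-0.65607521  0.48876729 -0.57504074  0.63556213]
 [ 0.01767786 -0.75178887 -0.65916689  0.7624739 ]
 [ 0.          0.          0.          1.        ]]
top 545.3591614900292 545.3591614900292 282.77212435885286 204.08562963566345 [-0.14489052  0.          0.          0.          0.        ]
[[ 0.01897181 -0.98213843  0.18720089  0.25120609]
 [-0.99967136 -0.02186212 -0.01338694  0.06874609]
 [ 0.01724043 -0.18688539 -0.98223043  1.19773569]
 [ 0.          0.          0.          1.        ]]
0.1 [ 0.17019682 -0.5225499   0.24149903] [ 4.92273164e-01 -3.10241690e+00 -2.64319484e-03] 0.08541853422255576
```

View pics/scene0.png

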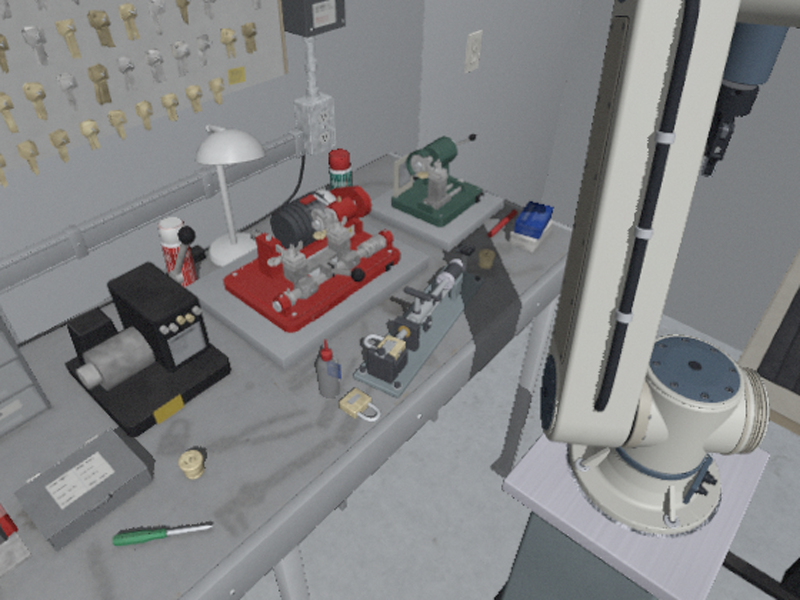

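View pics/top0.png

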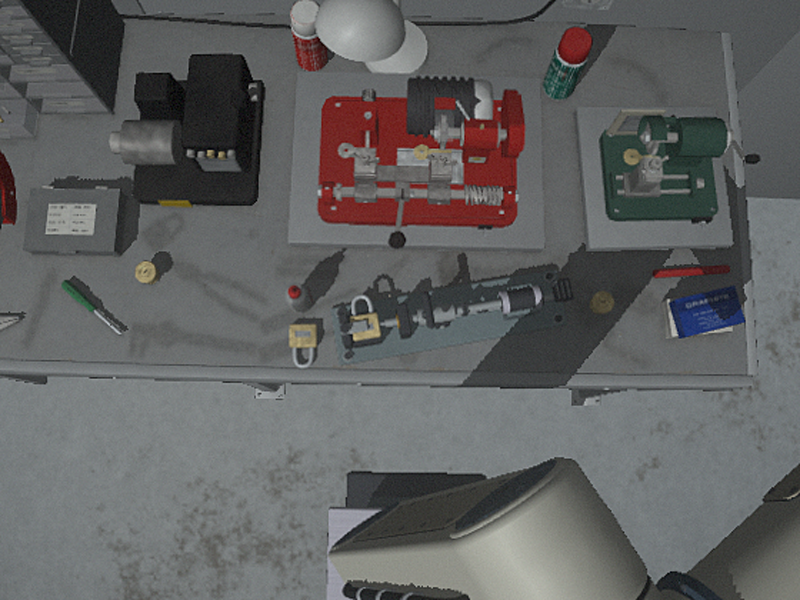

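The driver lies at about (340–575, 265–355) in the top view, padlock end on the left. The bottle is at (297,295), the loose padlock at (303,340) and the cylinder at (601,302). I'll take closer crops of both views.

```bash
python3 - <<'E'
import cv2
from bench import *
def crop(n,x0,y0,w,h,s):
    im=camera(n)[y0:y0+h,x0:x0+w]
    cv2.imwrite(f"pics/{n}c.png",cv2.resize(im,None,fx=s,fy=s,interpolation=cv2.INTER_CUBIC))
crop("top",230,170,200,90,4)
crop("scene",240,165,120,115,5)
E
```

```text
(no output)
```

View pics/topc.png

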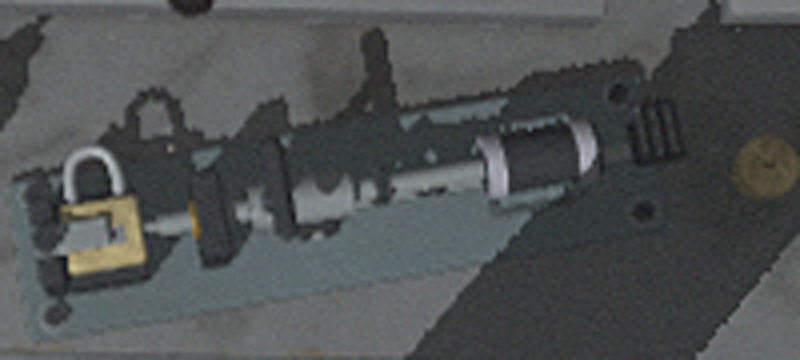

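View pics/scenec.png

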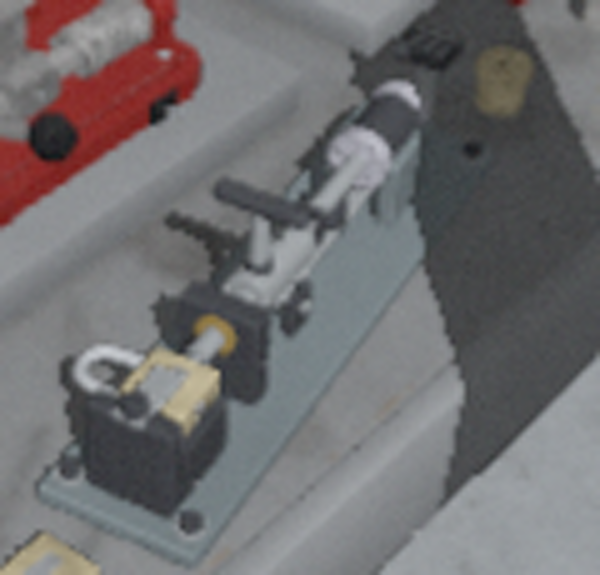

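Top crop: cross-bar from (272,140) to (290,233), pad centre (657,132), base corners (15,180), (35,340), (640,62). Scene crop: bar from (218,185) to (313,217), pad (432,47), base corners (40,490) and (195,562). Next I fit the driver's pose from these points.

```bash
cat > h.py <<'E'
import numpy as np, cv2
from bench import *
def proj(n,P):
    p=camera_params(n);E=np.linalg.inv(p["extrinsics"])
    K=np.array([[p["fx"],0,p["cx"]],[0,p["fy"],p["cy"]],[0,0,1]])
    return cv2.projectPoints(np.float64(P).reshape(-1,1,3),cv2.Rodrigues(E[:3,:3])[0],E[:3,3],K,np.float64(p["distortion"]))[0].reshape(-1,2)
def ray(n,uv,z):
    p=camera_params(n);E=p["extrinsics"]
    K=np.array([[p["fx"],0,p["cx"]],[0,p["fy"],p["cy"]],[0,0,1]])
    d=cv2.undistortPoints(np.float64(uv).reshape(-1,1,2),K,np.float64(p["distortion"])).ravel()
    d=E[:3,:3]@np.r_[d,1];return E[:3,3]+d*(z-E[2,3])/d[2]
E
python3 - <<'E'
from h import *
from scipy.optimize import least_squares
T=lambda a:np.array(a)/4+[230,170]
S=lambda a:np.array(a)/5+[240,165]
def model(v):
    x,y,a,h=v
    bar=47e-3-h
    L=np.array([[.045,.18,.012],[-.045,.18,.012],[.045,-.18,.012],[0,-.165,.08],[.027,bar,.108],[-.027,bar,.108]])
    c,s=np.cos(a),np.sin(a)
    return L@np.array([[c,-s,0],[s,c,0],[0,0,1]]).T+[x,y,0]
ut=T([[12,180],[35,342],[640,60],[657,132],[272,142],[290,233]]); us=S([[38,490],[197,562],[432,47],[218,185],[313,217]])
def f(v):
    P=model(v);return np.r_[(proj("top",P)-ut).ravel(),(proj("scene",P[[0,1,3,4,5]])-us).ravel()]
r=least_squares(f,[.4,-.05,0,.008],loss="soft_l1")
print(r.x.round(4),f(r.x).reshape(-1,2).round(1).tolist())
P=model(r.x);print(P.round(4))
print("bar",P[4:].mean(0),"bar rays",ray("top",ut[4:].mean(0),.108),ray("scene",us[3:].mean(0),.108))
print("pad rays",ray("top",ut[3],.08),ray("scene",us[2],.08))
print("cyl",ray("top",T([766,167]),.03),"bottle",ray("top",np.array([293,292])*.7,.122))
print(get_obs()["t"])
E
```

```text
[ 0.4404 -0.0201  0.1987  0.0084] [[-1.5, 0.5], [-0.6, 0.2], [0.0, 2.7], [0.2, -0.5], [-0.1, -1.3], [0.3, 1.9], [-0.2, -1.4], [0.3, -1.2], [-0.3, -1.4], [-0.4, -0.3], [0.0, 0.6]]
[[ 0.449   0.1652  0.012 ]
 [ 0.3608  0.1474  0.012 ]
 [ 0.5201 -0.1877  0.012 ]
 [ 0.473  -0.1819  0.08  ]
 [ 0.4593  0.023   0.108 ]
 [ 0.4063  0.0124  0.108 ]]
bar [0.43279632 0.0177089  0.108     ] bar rays [0.43330148 0.01797053 0.108     ] [0.43248876 0.0170056  0.108     ]
pad rays [ 0.47179182 -0.18140576  0.08      ] [ 0.46837082 -0.1768903   0.08      ]
cyl [ 0.46337022 -0.25336876  0.03      ] bottle [0.45211217 0.21009419 0.122     ]
0.2
```

Pose found: driver at (0.440, −0.020), yaw 0.199 rad, bar at (0.433, 0.018), hammer about 0.008. This fits to 2–3 px. I'll shut the fingers and fly to a point above the bar's +y side.

Request:
jog_arm(
  rows="-1 -0.2 0.22 0 0 0 0; -1 -0.5 0.55 0 0 0 0.074; -1 -0.841 0.921 0 0 0 0.074; -1 -0.841 0.921 0 0 0 0.074; -1 -0.841 0.921 0 0 0 0.074; -1 -0.841 0.921 0 0 0 0.074; -1 -0.841 0.921 0 0 0 0.074; -1 -0.841 0.921 0 0 0 0.074; -1 -0.841 0.921 0 0 0 0.074; -1 -0.841 0.921 0 0 0 0.074",
  force=60,
)

```text
t: 1.45
tool_pos: [0.4279, 0.0473, 0.2425]
eef_rot: [-0.313, 3.125, 0.0]
contact_force: [1.7, -1.2, 0.3]
gripper_width: -0.0
finger_force: 0.0
```

Request:
jog_arm(
  rows="-1 0 0 0.1 0 0 0; -1 0 0 0.2 0 0 0; -1 0 0 0.23 0 0 0; -1 0 0 0.25 0 0 0; -1 0 0 0.26 0 0 0; -1 0 0 0.271 0 0 0; -1 0 0 0.271 0 0 0; -1 0 0 0.271 0 0 0; -1 0 0 0.271 0 0 0; -1 0 0 0.271 0 0 0",
)

```text
t: 2.7
tool_pos: [0.4277, 0.0451, 0.107]
eef_rot: [-0.311, 3.126, 0.0]
contact_force: [-0.3, -0.9, 0.2]
gripper_width: 0.0003
finger_force: 0.0
```

```bash
python3 - <<'E'
from h import *
im=camera("scene")[140:270,230:360]
cv2.imwrite("pics/s2.png",cv2.resize(im,None,fx=4.5,fy=4.5,interpolation=cv2.INTER_CUBIC))
o=get_obs();print(o["tool_pos"],o["contact_force"],o["t"])
E
```

```text
[0.42765892 0.04512751 0.10692115] [ 0.09007611 -0.02863402 -0.88306021] 2.75
```

View pics/s2.png

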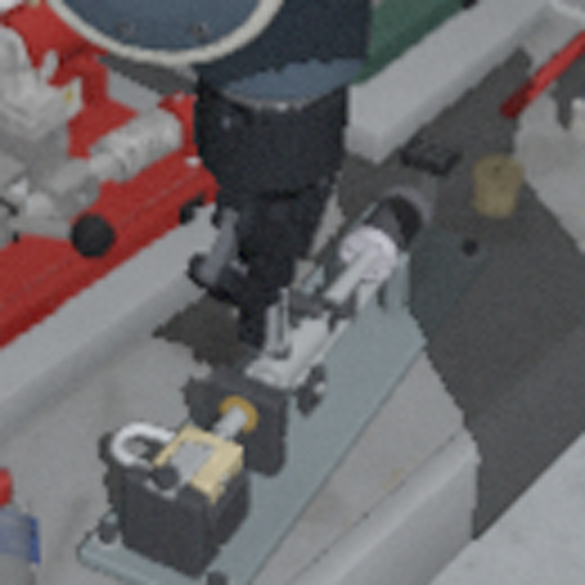

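The shut fingertips are at about (253,342), on the bar's padlock side. The post is at (283,330) and the right bar end at (325,305). I'll compare that with the projection and start drawing back in small steps.

```bash
python3 - <<'E'
from h import *
q=[[.4277,.0451,.096],[.4277,.0451,.083],[.4328,.0177,.098],[.4063,.0124,.108]]
print(((proj("scene",q)-[230,140])*4.5).round())
E
```

```text
[[257. 339.]
 [256. 357.]
 [282. 308.]
 [327. 310.]]
```

Request:
jog_arm(
  rows="-1 0 -0.006 0 0 0 0; -1 0 -0.012 0 0 0 0; -1 0 -0.018 0 0 0 0; -1 0 -0.024 0 0 0 0; -1 0 -0.03 0 0 0 0; -1 0 -0.036 0 0 0 0; -1 0 -0.042 0 0 0 0; -1 0 -0.048 0 0 0 0; -1 0 -0.048 0 0 0 0; -1 0 -0.048 0 0 0 0",
)

```text
t: 4.0
tool_pos: [0.4322, 0.0223, 0.1068]
eef_rot: [-0.311, 3.126, 0.003]
contact_force: [-2.5, 5.0, 1.4]
gripper_width: 0.0002
finger_force: 2.9
```

Contact made at about 5.5 N, with the hammer around 0.022. I'll draw on slowly.

Request:
jog_arm(
  rows="-1 0 -0.006 0 0 0 0; -1 0 -0.012 0 0 0 0; -1 0 -0.018 0 0 0 0; -1 0 -0.024 0 0 0 0; -1 0 -0.03 0 0 0 0; -1 0 -0.036 0 0 0 0; -1 0 -0.042 0 0 0 0; -1 0 -0.048 0 0 0 0; -1 0 -0.048 0 0 0 0; -1 0 -0.048 0 0 0 0",
)

```text
t: 5.25
tool_pos: [0.4367, -0.0004, 0.1068]
eef_rot: [-0.31, 3.126, 0.005]
contact_force: [-4.0, 10.1, 3.9]
gripper_width: -0.0001
finger_force: 5.0
```

Request:
jog_arm(
  rows="-1 0 -0.002 0 0 0 0; -1 0 -0.004 0 0 0 0; -1 0 -0.006 0 0 0 0; -1 0 -0.008 0 0 0 0; -1 0 -0.01 0 0 0 0; -1 0 -0.01 0 0 0 0; -1 0 -0.01 0 0 0 0; -1 0 -0.01 0 0 0 0; -1 0 -0.01 0 0 0 0; -1 0 -0.01 0 0 0 0",
)

```text
t: 6.5
tool_pos: [0.4377, -0.0054, 0.1068]
eef_rot: [-0.311, 3.126, 0.005]
contact_force: [-3.8, 9.7, 3.0]
gripper_width: 0.0
finger_force: 4.9
```

```bash
python3 - <<'E'
from h import *
im=camera("scene")[140:270,230:360]
cv2.imwrite("pics/s3.png",cv2.resize(im,None,fx=4.5,fy=4.5,interpolation=cv2.INTER_CUBIC))
o=get_obs();print(o["tool_pos"],o["contact_force"],o["t"])
# predicted right bar end (driver x=-.027) for several h
a=.1987;c,s=np.cos(a),np.sin(a)
for h in(.04,.044,.048,.053,.056):
    y=.047-h;print(h,((proj("scene",[[.4404-c*.027-s*y,-.0201-s*.027+c*y,.108]])-[230,140])*4.5).round(1))
E
```

```text
[ 0.43768505 -0.00541853  0.10673586] [-2.67756845  9.22845942  1.92712256] 6.55
0.04 [[352.6 278.3]]
0.044 [[355.8 274.3]]
0.048 [[359.  270.4]]
0.053 [[363.  265.5]]
0.056 [[365.4 262.5]]
```

View pics/s3.png

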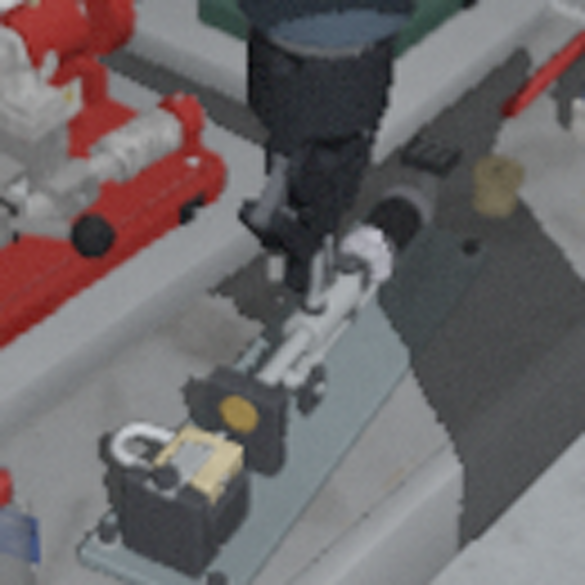

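The hammer's nose has withdrawn behind the block. Force is about 10 N with no hard stop yet, and the bar end is lost against the dark barrel near (362,265). I'll go 3 mm further in fine steps to be sure of the sear.

Request:
jog_arm(
  rows="-1 0 -0.001 0 0 0 0; -1 0 -0.002 0 0 0 0; -1 0 -0.003 0 0 0 0; -1 0 -0.004 0 0 0 0; -1 0 -0.005 0 0 0 0; -1 0 -0.006 0 0 0 0; -1 0 -0.006 0 0 0 0; -1 0 -0.006 0 0 0 0; -1 0 -0.006 0 0 0 0; -1 0 -0.006 0 0 0 0",
)

```text
t: 7.8
tool_pos: [0.4383, -0.0082, 0.1068]
eef_rot: [-0.31, 3.126, 0.005]
contact_force: [-2.9, 10.3, 3.5]
gripper_width: 0.0001
finger_force: 5.2
```

Request:
jog_arm(
  rows="-1 0 -0.003 0 0 0 0; -1 0 -0.003 0 0 0 0; -1 0 0 0 0 0 0; -1 0 0.004 0 0 0 0; -1 0 0.008 0 0 0 0; -1 0 0.012 0 0 0 0; -1 0 0.016 0 0 0 0; -1 0 0.02 0 0 0 0; -1 0 0.02 0 0 0 0; -1 0 0.02 0 0 0 0",
)

```text
t: 9.05
tool_pos: [0.4367, -0.0003, 0.1068]
eef_rot: [0.311, -3.126, 0.001]
contact_force: [-0.1, 0.4, 0.5]
gripper_width: -0.0001
finger_force: 0.0
```

Force is zero, so the sear holds the hammer. I'll clear the bar, lift, and go above the thumb pad.

Request:
jog_arm(
  rows="-1 0 0.016 0 0 0 0; -1 0 0.016 -0.06 0 0 0; -1 0 0.016 -0.12 0 0 0; -1 0 0.01 -0.13 0 0 0; -1 0.002 -0.1 -0.13 0 0 0; -1 0.002 -0.2 -0.13 0 0 0; -1 0.002 -0.3 -0.13 0 0 0; -1 0.002 -0.368 -0.1 0 0 0; -1 0.002 -0.368 -0.03 0 0 0; -1 0.002 -0.368 -0.02 0 0 0",
)

```text
t: 10.3
tool_pos: [0.4698, -0.1804, 0.114]
eef_rot: [0.309, -3.12, -0.003]
contact_force: [0.4, -0.6, 0.4]
gripper_width: -0.0001
finger_force: 0.0
```

```bash
python3 - <<'E'
from h import *
im=camera("scene")[110:240,250:380]
cv2.imwrite("pics/s4.png",cv2.resize(im,None,fx=4.5,fy=4.5,interpolation=cv2.INTER_CUBIC))
o=get_obs();print(o["tool_pos"],o["contact_force"],o["t"])
p=o["tool_pos"];print(((proj("scene",[p-[0,0,.011]])-[250,110])*4.5).round())
E
```

```text
[ 0.47063603 -0.18035022  0.11503283] [-0.89500253 -0.23867587 -0.19400292] 10.35
[[348. 254.]]
```

View pics/s4.png

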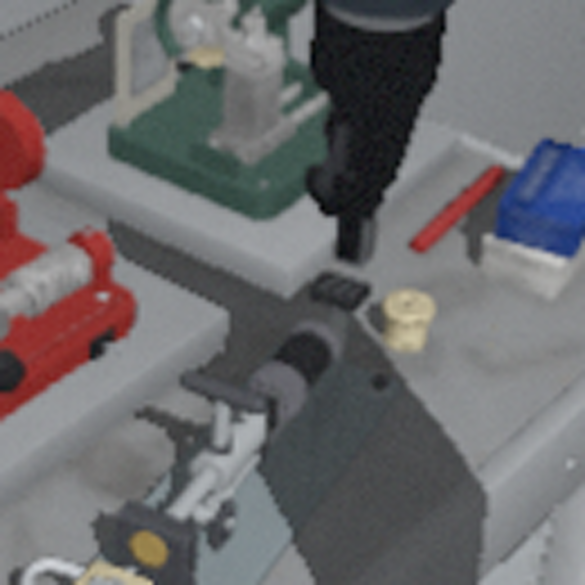

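The hammer is held cocked, with its bar at (232,393). The shut fingertips at (352,255) hang over the pad at (342,290), and the cylinder at (408,320) is clear. Next I press about 13 mm and come up.

Request:
jog_arm(
  rows="-1 0 0.006 0.03 0 0 0; -1 0 0.006 0.05 0 0 0; -1 0 0.006 0.06 0 0 0; -1 0 0.006 0.068 0 0 0; -1 0 0.006 0.076 0 0 0; -1 0 0.006 0.078 0 0 0; -1 0 0.006 0.078 0 0 0; -1 0 0.006 0.05 0 0 0; -1 0 0.006 -0.03 0 0 0; -1 0 0.006 -0.1 0 0 0",
)

```text
t: 11.6
tool_pos: [0.4708, -0.1771, 0.1683]
eef_rot: [0.311, -3.125, -0.002]
contact_force: [0.5, 0.7, -0.3]
gripper_width: -0.0003
finger_force: 0.0
```

```bash
python3 - <<'E'
from h import *
im=camera("scene")[140:270,230:360]
cv2.imwrite("pics/s5.png",cv2.resize(im,None,fx=4.5,fy=4.5,interpolation=cv2.INTER_CUBIC))
o=get_obs();print(o["tool_pos"],o["contact_force"],o["t"])
E
```

```text
[ 0.47324379 -0.17810412  0.17344618] [ 2.49268361 -0.56810607  4.53426904] 11.65
```

View pics/s5.png

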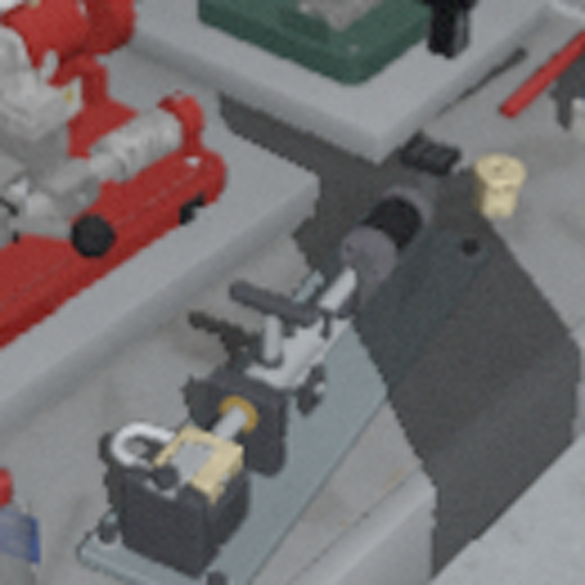

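The hammer is forward: bar ends are now at about (231,288) and (320,315), against (241,279) and (327,308) at the start, so it went about 8 mm further. The pad is up at (432,152). I'll check the shift numerically.

```bash
python3 - <<'E'
from h import *
from scipy.optimize import minimize
a0=cv2.imread("pics/scenec.png"); now=camera("scene")
new=cv2.resize(now[165:280,240:360],None,fx=5,fy=5,interpolation=cv2.INTER_CUBIC)
def sh(x0,y0,w,h):
    t=a0[y0:y0+h,x0:x0+w];r=cv2.matchTemplate(new[y0-40:y0+h+40,x0-40:x0+w+40],t,cv2.TM_CCOEFF_NORMED)
    _,v,_,l=cv2.minMaxLoc(r);return l[0]-40,l[1]-40,round(v,3)
print("bar",sh(210,170,70,90),"pad",sh(405,40,60,40),"lock",sh(70,340,150,150))
c,s=np.cos(.1987),np.sin(.1987)
e=lambda h:proj("scene",[[.4404-s*(.047-h),-.0201+c*(.047-h),.108]])*5
for h0 in (.006,.008,.011):print(h0,(e(0)-e(h0)).round(1))
o=get_obs();print(o["contact_force"],o["t"])
E
```

```text
bar (-8, 9, 0.976) pad (-3, 0, 0.8) lock (0, 0, 0.998)
0.006 [[-5.8  6.8]]
0.008 [[-7.7  9.1]]
0.011 [[-10.5  12.4]]
[0.4336995  0.15764189 0.1326201 ] 11.7
```

```bash
python3 -c "
from bench import *
print(sign_off())"
```

```text
the job is handed in; nothing more can be done
None
```

The job is handed in: the sear caught and held the hammer, and pressing the thumb pad fired it. The pictures show the hammer about 8 mm further forward than at the start, so the pin should be within 2 mm of flush. The pad is up and the arm clear, but `sign_off` gave no verdict.

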